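# Push the humidifier chamber onto the breathing machine's air outlet and shut the lid

## Robot

A 6-joint arm with a two-finger parallel gripper is mounted at the origin on the work surface. World frame = base frame: x ahead of the robot, y to its left, z up, the work surface at z = 0. Lengths are in m, angles in degrees, forces in N, time in s.
With the tool pointing down it reaches from about 0.4 to 0.925 m from the base axis. Payload 12.5 kg.
Tool frame: the origin (TCP) lies at the very end of the fingers, on their centre line; the grasp point (between the pads) lies grip_point_offset behind it (grip_point_offset is the distance from the TCP to the grasp point, in m); z points along the fingers, y is the direction in which the jaws open and shut (so a half turn about z gives the same grasp; the last joint's range is limited). The gripper opens to 95 mm and grips with 3 to 60 N. Pads are 20 mm wide; open, the fingers measure 119 mm over their backs; the gripper's body (75 mm by 180 mm) begins 59 mm behind the grasp point.
Start: joints at [-83.228, 28.126, 89.318, -0, 62.55, -6.05], TCP at [0.139, -0.609, 0.215] pointing down, gripper open.
Joint ranges: [-177.58, 177.58], [-47.91, 125.51], [2.72, 160], [-65.01, 245.01], [3.68, 167.84], [-153.87, 153.87]. Speed limits (degrees/s): [127.2, 127.2, 159.86, 180, 180, 180].

## Interface

Orientations are given as a 3x3 rotation matrix whose columns are the frame's x, y, z axes.
In Python, from bench import move_to, move_linear, move_joints, gripper_to, hold, ik, get_image, MotionError, job_done, current_time_s, current_q, current_joint_velocities, current_joint_torque, current_tcp_pos, current_eef_rot, current_contact_force, current_ft_torque, current_opening, grip_point_offset gives the robot as it stands. Calls block until the motion is done:
- move_to(position, orientation): joint-space move of the TCP to a pose.
- move_linear(position, max_speed=0.15, attitude=None, guard=None): straight line of the TCP; attitude=None keeps the orientation; max_speed is the mean speed in m/s. With guard (N) it stops when the force on the tool has changed by that much, and returns True; else False.
- move_joints(angles): joint-space move.
- gripper_to(opening, effort=None): finger opening in m; effort is the grip in N (None keeps the last); returns when the fingers have stopped.
- hold(seconds).
- ik(position, orientation): joint angles nearest the present ones, or None.
- get_image(name): name is "side" or "top"; returns a dict with "color" (480x640x3 uint8, blue, green, red), "fovy" (degrees; the focal length in pixels is half the picture's height over the tangent of half this angle, whatever the lens; pixels are square), "cx", "cy" (the principal point, pixels), "k1" (the pictures are not rectified: a ray, as slopes to the right and down, at radius r is drawn at 1 + k1 r^2 times it, then the intrinsics apply), "rvec" (rotation vector, rad) and "tvec" (3), from world to camera coordinates, as OpenCV has them. Camera axes: x right, y down, z forward; pixel columns grow to the right and rows downward; lengths in m; the calibration is good to about 2 mm. A picture is of the moment at which its call begins. There is no depth.
A pose or a line that the arm cannot do raises MotionError and nothing moves.
- job_done(): hands the job in, once; it reports no verdict.
Readings, each from a call of its own:
- current_time_s(): time.
- current_q(): joint angles.
- current_joint_velocities(): joint speeds.
- current_joint_torque(): joint torques, N m.
- current_tcp_pos(): TCP position.
- current_eef_rot(): TCP orientation.
- current_contact_force(): force on the tool from outside, world axes, zero at the start.
- current_ft_torque(): the same for the moment, N m.
- current_opening(): finger opening in m.
Only numpy, scipy, OpenCV 4.12 (cv2) and the standard library are available. Lean on these libraries where they do the work, as an engineer would, in place of code of your own. Each camera call takes 0.05 s, during which the arm holds its last target.

## Task

The washed, empty water chamber was left pulled back on the bedside breathing machine's heater plate. Slide it along the plate until its inlet cuff is fully home on the machine's air outlet spigot, never lifting or tipping it, and then swing the clear lid over it until it is fully shut. Leave the mug, the bottles and the pill tins where they are.

Things in the scene. Friction and masses are not known exactly. Their poses are not given: they have to be found in the camera images.
- machine: Bedside breathing machine, fixed, white plastic, 310 long (its y) x 190 wide (its x) x 104 high. Origin on the sill under the chamber's centre when fully home; z up; +y is the push-on direction (to the robot's left, turned up to 20 deg either way). Dock deck, top 24 above the sill, from y = -118 to 82; blower housing, flat top 104 above the sill, from y = 82 to 192.
- deck_mouth (a point): middle of the deck's open -y end, at machine y = -118, on the deck's top face; machine axes. Two rails, 14 high, stand on the deck left and right of the chamber: inner faces 114 apart and parallel from machine y = 82 to 12, then flaring out to 172 apart at y = -93.
- spigot_root (a point): centre of the round air outlet spigot where it meets the blower's flat face, 69 above the sill, at machine y = 82; machine axes. The spigot has 30 outside diameter, is 30 long, points along the machine's -y and has a chamfered tip.
- spigot_tip (a point): centre of the spigot's free end, 30 from its root; machine axes
- chamber: Loose water chamber, 0.25 to 0.5 kg, on the deck: clear box, dark metal foot, grey top, 110 wide (its x) x 100 long (its y) x 75 high, upright edges rounded to radius 12; too wide to grasp. Origin: centre of its underside; z up; +y points at the blower, up to 9 deg off the machine's y at first. Starts 60 to 85 back from home. Home: origin 24 above the machine's origin, axes parallel.
- cuff_mouth (a point): centre of the open mouth of the rigid grey cuff (sleeve) on the chamber's +y end: 82 ahead of the chamber's origin, 45 above its underside; chamber axes. Cuff 32 long, 42 outside diameter, 34 bore, mouth belled to 50 outside, about 40 bore. Fully home its rim stops against the blower's face, so that this point meets spigot_root.
- push_pad (a point): centre of the grey thumb pad on the chamber's flat upright -y end wall, 50 behind the chamber's origin, 42 above its underside; chamber axes. Pushed here towards the machine's +y (1 to 5 N) the chamber slides, and rails and belled mouth centre and square it. Open space behind and above.
- lid (a joint): lid angle: 0 shut (level over the chamber), 1.65 to 1.9 rad at the start (open, leaning back over the blower), stop at 2.0. Light (120 g), damped: stays where left above about 1.25 rad, falls shut by itself from below about 1.1 rad in under 2 s. Shuts only with the chamber home: its down-turned front lip drops just in front of the chamber's -y end wall.
- lid_edge (a point): middle of the clear lid's free edge, 141 from the hinge line; axes of the lid. The hinge line runs along the machine's x at machine y = 82, 105 above the sill. Lid 124 wide, 4 thick. Open, its edge stands about 240 above the sill: pass well clear of it until the chamber is home, then push the lid over from behind, from the blower's side towards the machine's -y.
- caddy: shallow white plastic caddy, fixed, 300 (x) x 170 (y) x 45 high, on the robot's right, with a steel pill splitter in it; origin centre of its underside
- tins: stack of three round aluminium pill tins, 72 diameter, 72 high, loose in the caddy; origin centre of its underside
- bottle_a: white bottle with push cap, 48 diameter, 88 high, loose in the caddy; origin centre of its underside
- bottle_b: second such bottle in the caddy
- mug: white ceramic mug, 82 diameter, 95 high, handle on its +y side, loose on the sill on the robot's left; origin centre of its underside
Mind the look-alikes: they are no part of the job. What is shaped like the chamber but blue or yellow is not meant.

How it is judged:
By the outcome, as a careful person would: the job done as asked, in the order asked, and still so for the second after the job is handed in, with the robot touching nothing.
It also fails if it takes over 51 s, if anything falls off the work surface, if the arm or the gripper's body presses on something with over 40 N, if the wrist force passes 120 N, or if a joint passes its speed limit or range.

## Working session

There is one attempt and no reset: what is moved stays moved. The work goes in short steps, each a Python script; the robot and the scene stay as the last script left them, time stands still between calls to the robot, and variables do not carry over. Pictures are saved under pics/ and viewed, and the job is handed in when it is done.

```bash
ls; mkdir -p pics; cat > h.py <<'E'
import numpy as np,cv2
from bench import *
def snap(n,f):
    im=get_image(n); cv2.imwrite('pics/'+f,im['color']); return im
def K(im):
    f=240/np.tan(np.radians(im['fovy'])/2); return f
def ray(im,uv):
    f=K(im); d=np.array([(uv[0]-im['cx'])/f,(uv[1]-im['cy'])/f]); p=d.copy()
    for _ in range(30): p=d/(1+im['k1']*(p@p))
    R=cv2.Rodrigues(np.array(im['rvec'],float))[0]; t=np.array(im['tvec'],float).ravel()
    return -R.T@t, R.T@np.array([p[0],p[1],1])
def onz(im,uv,z):
    o,d=ray(im,uv); return o+d*(z-o[2])/d[2]
def proj(im,P):
    R=cv2.Rodrigues(np.array(im['rvec'],float))[0]; t=np.array(im['tvec'],float).ravel()
    c=R@np.array(P)+t; p=c[:2]/c[2]; p=p*(1+im['k1']*(p@p)); return p*K(im)+np.array([im['cx'],im['cy']])
def tri(a,ua,b,ub):
    o1,d1=ray(a,ua);o2,d2=ray(b,ub)
    s=np.linalg.lstsq(np.c_[d1,-d2],o2-o1,rcond=None)[0]
    p,q=o1+s[0]*d1,o2+s[1]*d2; return (p+q)/2,np.linalg.norm(p-q)
E
python3 - <<'E'
from h import *
import pickle
for n in('top','side'):
    im=snap(n,n+'0.png'); pickle.dump(im,open(n+'0.pkl','wb'))
    print(n,im['fovy'],im['cx'],im['cy'],im['k1'],ray(im,(320,240)))
print(current_time_s(),grip_point_offset,current_opening())
E
```

```text
pics
top 47.01070372132138 320.65320978147065 234.8582121879729 -0.08752186456766045 (array([ 0.31466547, -0.04021542,  1.3925558 ]), array([ 0.21385365,  0.02179478, -0.97666772]))
side 46.045976024575616 320.1276224869646 239.43158151516937 -0.10297574612740823 (array([-0.00958327, -0.9694994 ,  1.38180547]), array([ 0.36177472,  0.54673543, -0.75511621]))
0.1 0.0188 0.09549866222726057
```

View pics/top0.png

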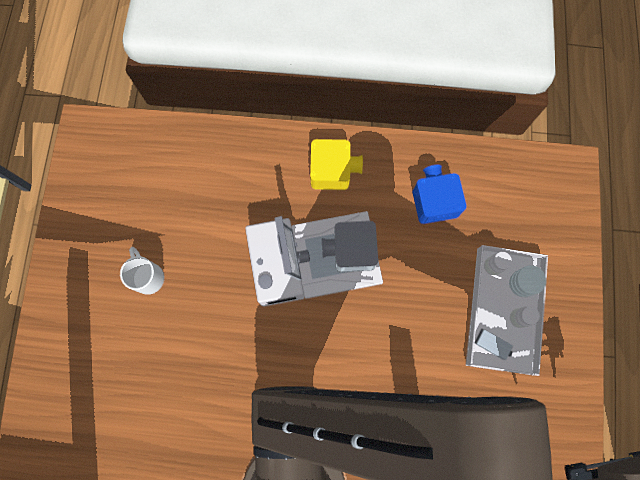

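View pics/side0.png

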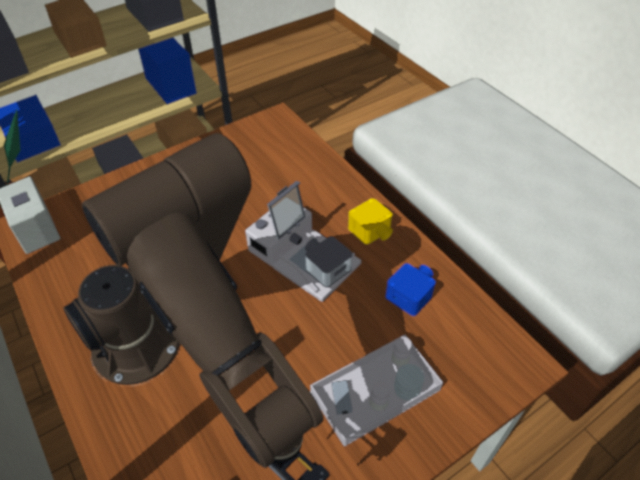

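```bash
python3 - <<'E'
import cv2
a=cv2.imread('pics/top0.png')[190:315,235:395];cv2.imwrite('pics/topc.png',cv2.resize(a,None,fx=5,fy=4.8 and 5,interpolation=cv2.INTER_CUBIC)[:600,:800])
a=cv2.imread('pics/side0.png')[175:305,235:375];cv2.imwrite('pics/sidec.png',cv2.resize(a,None,fx=4.5,fy=4.5,interpolation=cv2.INTER_CUBIC))
E
```

```text
(no output)
```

View pics/topc.png

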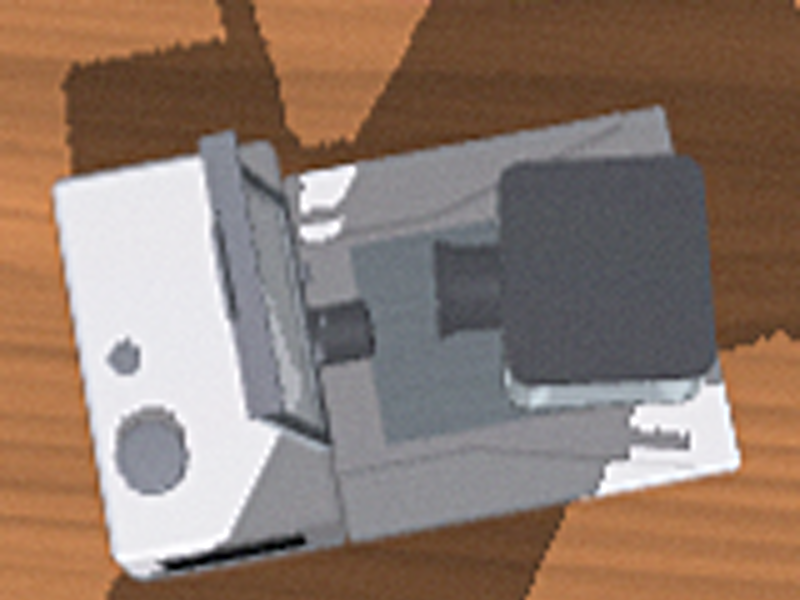

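View pics/sidec.png

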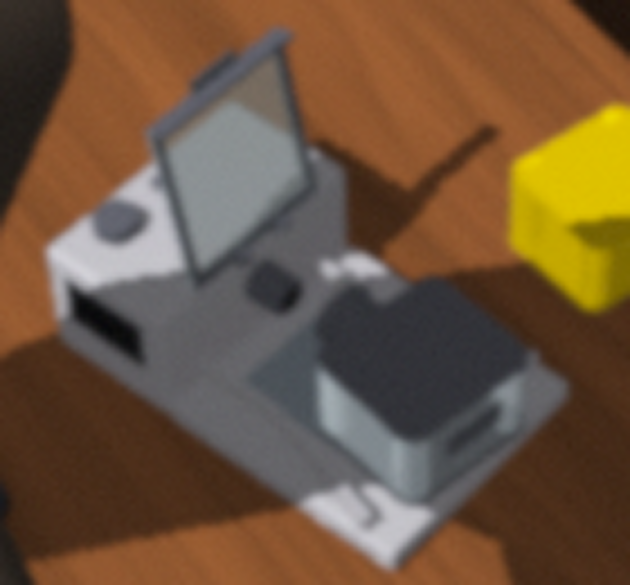

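```bash
cat > m.py <<'E'
from h import *
import pickle
t=pickle.load(open('top0.pkl','rb'));s=pickle.load(open('side0.pkl','rb'))
T=lambda u,v:(u/5+235-.4,v/5+190-.4)
S=lambda u,v:(u/4.5+235-.4,v/4.5+175-.4)
E
python3 - <<'E'
from m import *
np.set_printoptions(precision=4,suppress=True)
P={k:onz(t,T(*uv),z)for k,uv,z in[('bBL',(55,183),.104),('bNL',(113,572),.104),('mF',(662,107),.024),('mN',(740,468),.024),('jN',(349,543),.024)]}
for k in P:print(k,P[k])
def ang(a,b):d=P[b]-P[a];return np.degrees(np.arctan2(d[1],d[0])),np.linalg.norm(d)
print(ang('mF','mN'),ang('mN','jN'),ang('bBL','bNL'))
Q=[onz(s,S(*uv),z) for uv,z in[((568,392),.024),((392,568),.024),((50,250),.104)]]
print('side mF mN bN',Q)
c=[onz(t,T(*uv),.099) for uv in[(500,158),(701,156),(718,380),(506,384)]]
print('chamber',c,np.mean(c,0)); d=[np.linalg.norm(c[i]-c[(i+1)%4]) for i in range(4)];print(d)
# mask chamber top, side ratio
g=t['color'].astype(int);m=((g.max(2)<95)&(g.max(2)-g.min(2)<25)).astype(np.uint8)
m[:, :320]=0;m[:,390:]=0;m[:215]=0;m[280:]=0
pts=np.argwhere(m)[:,::-1]
w=np.array([onz(t,p,.099)[:2] for p in pts]);print(len(w));print(w.min(0),w.max(0))
n,l,st,ce=cv2.connectedComponentsWithStats(m);print(st,ce)
E
```

```text
bBL [0.6153 0.1701 0.104 ]
bNL [0.4317 0.1214 0.104 ]
mF [ 0.7008 -0.1235  0.024 ]
mN [ 0.5176 -0.1751  0.024 ]
jN [0.4636 0.0161 0.024 ]
(np.float64(-164.27745734375077), np.float64(0.19025154050797088)) (np.float64(105.77988359574502), np.float64(0.1986477447696901)) (np.float64(-165.15191122795835), np.float64(0.18992356192288826))
side mF mN bN [array([ 0.6956, -0.1306,  0.024 ]), array([ 0.5142, -0.1841,  0.024 ]), array([0.4373, 0.1161, 0.104 ])]
chamber [array([ 0.6473, -0.0425,  0.099 ]), array([ 0.6567, -0.1394,  0.099 ]), array([ 0.5477, -0.1546,  0.099 ]), array([ 0.5372, -0.0543,  0.099 ])] [ 0.5972 -0.0977  0.099 ]
[np.float64(0.0973617710862321), np.float64(0.11006107586717787), np.float64(0.1008480124662591), np.float64(0.11078530067463672)]
1903
[ 0.539  -0.1531] [ 0.6556 -0.0157]
[[     0      0    640    480 305297]
 [   322    221     57     46   1903]] [[319.2934 239.4729]
 [352.6469 243.8544]]
```

```bash
cat >> m.py <<'E'
np.set_printoptions(precision=4,suppress=True)
from scipy.optimize import least_squares
A=[((95,-118),(0.7008,-.1235)),((-95,-118),(.5176,-.1751)),((-95,82),(.4636,.0161)),((95,192),(.6153,.1701)),((-95,192),(.4317,.1214))]
def f(p):
    c,s_=np.cos(p[2]),np.sin(p[2]);R=np.array([[c,-s_],[s_,c]])
    return np.concatenate([R@np.array(a)/1000+p[:2]-np.array(b) for a,b in A])
fit=least_squares(f,[.576,-.037,.27]);mo=fit.x[:2];th=fit.x[2]
Rm=np.array([[np.cos(th),-np.sin(th)],[np.sin(th),np.cos(th)]])
def W(x,y,z): return np.r_[mo+Rm@np.array([x,y]),z]
def M(P): return np.r_[Rm.T@(np.array(P)[:2]-mo),P[2]]
def rot(sg=1,a=0):
    c,s_=np.cos(th+a),np.sin(th+a)
    y=sg*np.array([c,s_,0]);z=np.array([0,0,-1.]);return np.c_[np.cross(y,z),y,z]
E
python3 - <<'E'
from m import *
print(mo,np.degrees(th),fit.fun)
for n,a,b in[('far',(218,133),(285,33)),('near',(253,417),(152,130))]:
    P,e=tri(t,T(*a),s,S(*b)); print(n,P,e,'machine',M(P))
P,e=tri(t,T(375,330),s,S(275,300));print('spigot tip',M(P),e)
print('chamber',M([.5972,-.0977,.024]))
print(current_eef_rot())
for sg in(1,-1):
  for p in[(-.004,-.17,.25),(-.004,-.17,.06),(0,-.06,.06),(0,.17,.35),(0,.17,.2),(0,.03,.2)]:
    print(sg,p,ik(W(*p),rot(sg)))
E
```

```text
[ 0.5767 -0.0372] 15.918663525363112 [-0.0004 -0.0011  0.0001 -0.0017 -0.0008 -0.0005  0.0001  0.0034  0.001
 -0.    ]
far [0.6103 0.0803 0.2414] 0.0021773825004527698 machine [0.0646 0.1038 0.2414]
near [0.4905 0.052  0.2423] 0.0024539516262033914 machine [-0.0585  0.1094  0.2423]
spigot tip [-0.0052  0.0533  0.0757] 0.010510426804653559
chamber [ 0.0031 -0.0638  0.024 ]
[[ 0.9751  0.2219 -0.0001]
 [ 0.2219 -0.9751  0.0009]
 [ 0.0001 -0.0009 -1.    ]]
1 (-0.004, -0.17, 0.25) [-23.8493  28.6263  82.7444  -0.      68.6293 -39.768 ]
1 (-0.004, -0.17, 0.06) [-23.8493  40.1752  93.1153  -0.      46.7095 -39.768 ]
1 (0, -0.06, 0.06) [-15.3907  36.9905 100.8352  -0.      42.1742 -31.3093]
1 (0, 0.17, 0.35) [ 6.4512 15.073  88.9558 -0.     75.9711 -9.4674]
1 (0, 0.17, 0.2) [  6.4512  22.5692 101.6365  -0.      55.7943  -9.4674]
1 (0, 0.03, 0.2) [ -7.5005  24.4344  98.4024  -0.      57.1632 -23.4191]
-1 (-0.004, -0.17, 0.25) [-23.8493  28.6263  82.7444  -0.      68.6293 140.232 ]
-1 (-0.004, -0.17, 0.06) [-23.8493  40.1752  93.1153  -0.      46.7095 140.232 ]
-1 (0, -0.06, 0.06) [-15.3907  36.9905 100.8352  -0.      42.1742 148.6907]
-1 (0, 0.17, 0.35) None
-1 (0, 0.17, 0.2) None
-1 (0, 0.03, 0.2) None
```

```bash
python3 - <<'E'
from m import *
p=current_tcp_pos(); move_linear([p[0],p[1],.28],.2)
gripper_to(0.0,10)
move_to(W(-.004,-.165,.28),rot())
move_linear(W(-.004,-.165,.054),.2)
print(current_time_s(),M(current_tcp_pos()),current_contact_force(),current_opening())
snap('top','top1.png');snap('side','side1.png')
g=move_linear(W(-.004,-.105,.054),.04,guard=2.5)
print(g,current_time_s(),M(current_tcp_pos()),current_contact_force())
E
python3 - <<'E'
import cv2
a=cv2.imread('pics/top1.png')[190:315,235:395];b=cv2.imread('pics/side1.png')[175:305,235:385]
cv2.imwrite('pics/c1.png',cv2.hconcat([cv2.resize(a,(400,312)),cv2.resize(b,(360,312))]))
E
```

```text
5.625 [-0.0036 -0.1654  0.055 ] [-0.2661 -0.0271 -0.5836] 0.00044505992106595564
False 7.375 [-0.004  -0.1051  0.054 ] [ 0.7707 -1.257   0.2681]
```

View pics/c1.png

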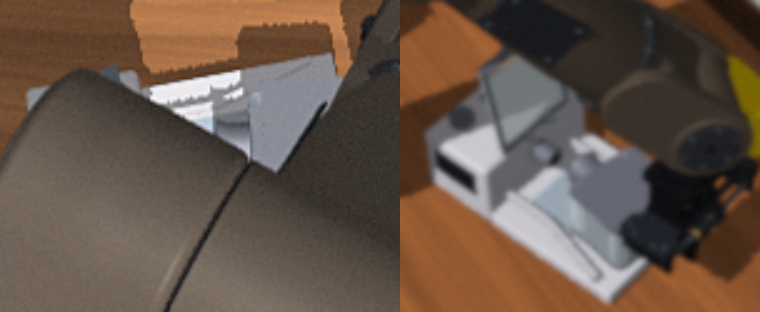

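```bash
python3 - <<'E'
from m import *
for y in(-.095,-.085,-.075,-.068,-.064,-.061,-.058,-.055,-.052,-.048):
    g=move_linear(W(-.003,y,.054),.03,guard=7)
    F=np.array(current_contact_force());print(y,g,round(current_time_s(),2),M(current_tcp_pos()),'F',Rm.T@F[:2],F[2])
    if g: break
snap('side','side2.png')
E
python3 - <<'E'
import cv2
b=cv2.imread('pics/side2.png')[165:305,225:385]
cv2.imwrite('pics/c2.png',cv2.resize(b,None,fx=4,fy=4,interpolation=2))
E
```

```text
-0.095 True 7.71 [-0.0035 -0.097   0.0541] F [-1.6177 -3.4787] 1.3184422367154842
```

View pics/c2.png

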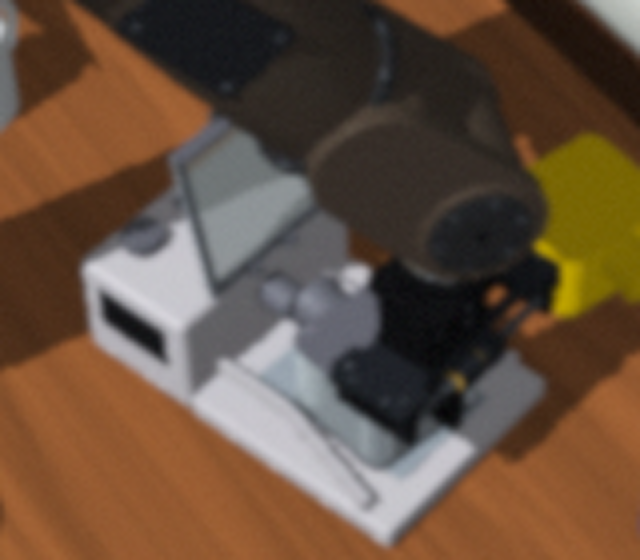

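```bash
python3 - <<'E'
from m import *
import pickle
move_linear(W(-.003,-.115,.054),.1)
move_linear(W(-.003,-.14,.26),.3)
q=list(current_q());q[0]-=45;move_joints(q)
print(current_time_s())
for n in('top','side'):
    im=snap(n,n+'3.png'); pickle.dump(im,open(n+'3.pkl','wb'))
a=cv2.imread('pics/top3.png')[190:315,235:395];cv2.imwrite('pics/t3c.png',cv2.resize(a,None,fx=5,fy=5,interpolation=2)[:600,:800])
b=cv2.imread('pics/side3.png')[165:305,225:385];cv2.imwrite('pics/s3c.png',cv2.resize(b,None,fx=4,fy=4,interpolation=2))
E
```

```text
10.7
```

View pics/t3c.png

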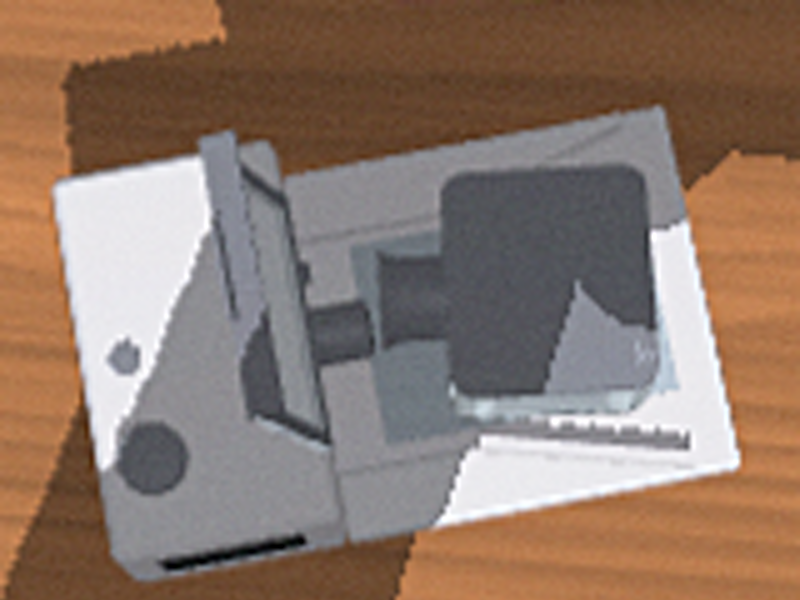

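View pics/s3c.png

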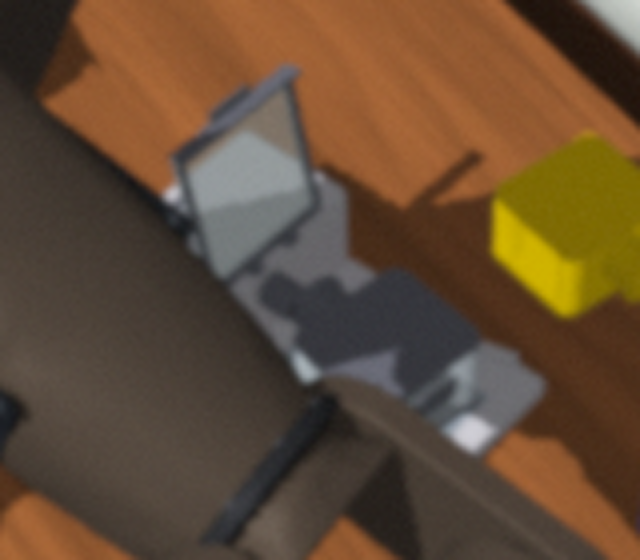

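```bash
python3 - <<'E'
from m import *
import pickle
t=pickle.load(open('top3.pkl','rb'))
c=[M(onz(t,T(*uv),.099)) for uv in[(442,166),(646,163),(659,383),(447,394)]]
print(np.array(c),np.mean(c,0))
print('cuff mouth',M(onz(t,T(381,298),.069)),'spig tip',M(onz(t,T(373,330),.069)),'spigot root',M(onz(t,T(315,337),.069)))
e=c[0]-c[3];print(np.degrees(np.arctan2(e[1],e[0])));e=c[0]-c[1];print(np.degrees(np.arctan2(e[1],e[0]))-90)
e=c[3]-c[2];print(np.degrees(np.arctan2(e[1],e[0]))-90)
E
```

```text
[[ 0.0679  0.0039  0.099 ]
 [ 0.0506 -0.0933  0.099 ]
 [-0.0561 -0.077   0.099 ]
 [-0.0421  0.0229  0.099 ]] [ 0.0051 -0.0359  0.099 ]
cuff mouth [0.0157 0.0444 0.069 ] spig tip [0.0008 0.0512 0.069 ] spigot root [0.0027 0.0796 0.069 ]
-9.805209959067895
-10.122400892913717
-8.010299948260638
```

```bash
python3 - <<'E'
from m import *
gripper_to(.06,40)
move_to(W(0,-.135,.2),rot())
move_linear(W(0,-.135,.054),.2)
print(current_time_s(),current_opening())
for y in(-.105,-.10,-.095,-.09,-.085,-.08,-.075,-.07,-.066,-.062,-.059,-.056,-.053,-.05):
    g=move_linear(W(0,y,.054),.03,guard=8)
    F=np.array(current_contact_force());print(y,g,round(current_time_s(),2),M(current_tcp_pos()),'F',Rm.T@F[:2],F[2],'Tz',current_ft_torque()[2])
    if g: break
snap('side','side4.png')
b=cv2.imread('pics/side4.png')[165:305,225:385];cv2.imwrite('pics/s4c.png',cv2.resize(b,None,fx=4,fy=4,interpolation=2))
E
```

```text
14.575 0.060076750160003925
-0.105 False 15.72 [ 0.     -0.1052  0.054 ] F [ 0.1904 -0.2791] 0.3668649844156052 Tz 0.0004368047990523751
-0.1 False 16.04 [-0.     -0.0998  0.054 ] F [ 0.0843 -0.0475] 1.873057112989548 Tz 0.0033373194602297402
-0.095 False 16.36 [-0.     -0.0948  0.0541] F [ 0.0541 -0.9982] 0.41177580019964366 Tz -0.026142323083008394
-0.09 False 16.68 [-0.0002 -0.0896  0.0539] F [ 0.0533 -0.8223] 0.5836115704133931 Tz 0.02116538253623833
-0.085 False 16.99 [-0.0001 -0.0847  0.0539] F [-0.0047 -0.3193] -0.052577333116105754 Tz -0.004379849937014066
-0.08 False 17.31 [-0.0001 -0.0797  0.054 ] F [0.2903 0.2375] 0.5778822135071853 Tz 0.0007011125094737833
-0.075 False 17.62 [-0.0002 -0.0747  0.054 ] F [-0.5425 -0.4913] -0.9506094306653928 Tz 0.0341655489093644
-0.07 False 17.94 [-0.0001 -0.0697  0.054 ] F [ 0.8528 -1.0891] 0.4710741617446498 Tz 0.021521845001466717
-0.066 False 18.23 [-0.     -0.0657  0.054 ] F [ 0.0219 -0.3024] -0.3964751391031342 Tz 0.005669366287542989
-0.062 False 18.51 [-0.     -0.0617  0.054 ] F [-0.4293 -0.0895] -0.2985433020454984 Tz 0.05850542913547522
-0.059 False 18.76 [ 0.0003 -0.0605  0.0543] F [ -1.7083 -11.3218] -2.0913261975387867 Tz 0.20952166034354597
-0.056 False 19.01 [ 0.0006 -0.0605  0.0548] F [ -5.994  -30.5425] -0.9003220360053622 Tz 0.5481541365183833
-0.053 False 19.26 [ 0.0009 -0.0605  0.0554] F [ -9.6242 -48.1937] -0.7946118408651962 Tz 0.9042506750001488
-0.05 False 19.51 [ 0.0013 -0.0604  0.056 ] F [-12.8928 -66.0465] 0.07300820857822082 Tz 1.2862756233632282
```

View pics/s4c.png

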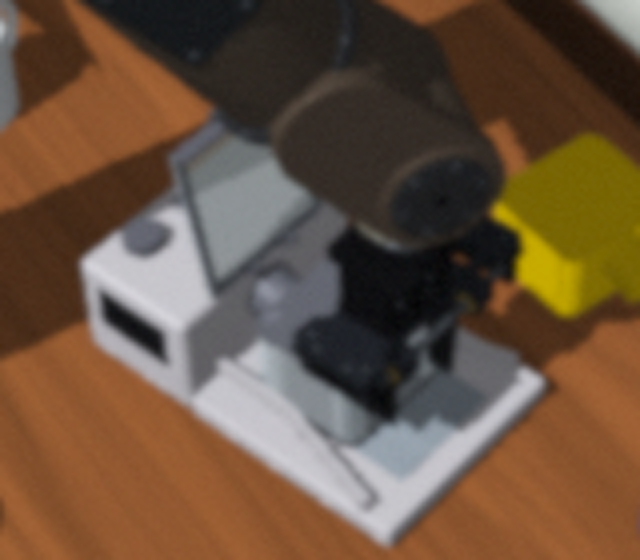

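```bash
python3 - <<'E'
from m import *
import pickle
move_linear(W(0,-.062,.054),.05)
move_linear(W(0,-.105,.056),.08)
F=np.array(current_contact_force());print(F)
move_linear(W(0,-.12,.36),.3)
move_to(W(0,.18,.36),rot())
print(current_time_s())
for n in('top','side'):
    im=snap(n,n+'5.png'); pickle.dump(im,open(n+'5.pkl','wb'))
a=cv2.imread('pics/top5.png')[190:315,235:395];cv2.imwrite('pics/t5c.png',cv2.resize(a,None,fx=5,fy=5,interpolation=2)[:600,:800])
b=cv2.imread('pics/side5.png')[165:305,225:385];cv2.imwrite('pics/s5c.png',cv2.resize(b,None,fx=4,fy=4,interpolation=2))
E
```

```text
[ 0.5044 -0.456   0.1638]
22.9583
```

View pics/t5c.png

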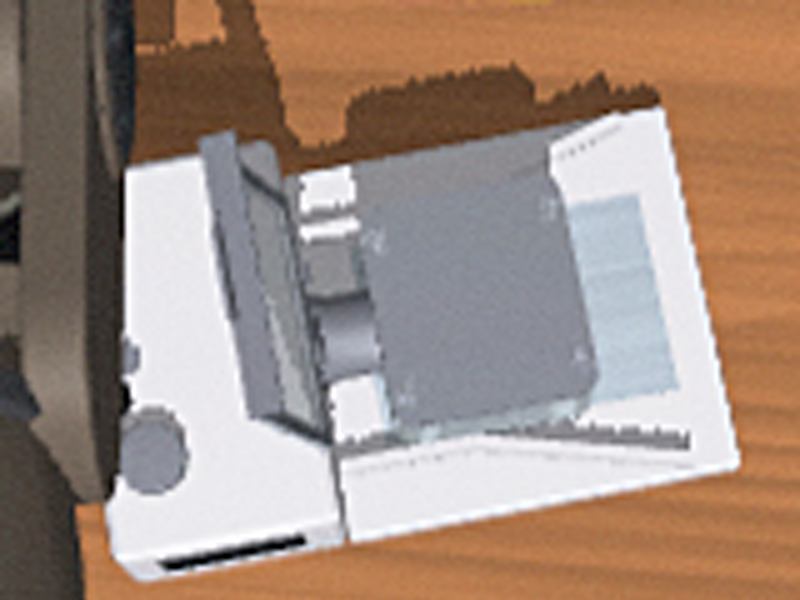

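View pics/s5c.png

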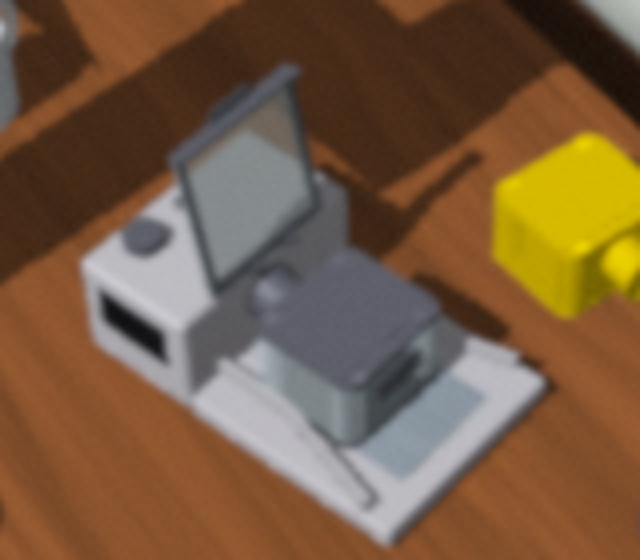

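```bash
python3 - <<'E'
from m import *
import pickle
t=pickle.load(open('top5.pkl','rb'))
c=np.array([M(onz(t,T(*uv),.099)) for uv in[(355,203),(554,172),(597,392),(387,428)]]);print(c,c.mean(0))
move_linear(W(0,.18,.20),.25)
g=move_linear(W(0,.06,.20),.12,guard=12)
print(g,current_time_s(),M(current_tcp_pos()),current_contact_force())
snap('side','side6.png')
b=cv2.imread('pics/side6.png')[165:305,225:385];cv2.imwrite('pics/s6c.png',cv2.resize(b,None,fx=4,fy=4,interpolation=2))
E
```

```text
[[ 0.0579  0.0485  0.099 ]
 [ 0.0547 -0.0487  0.099 ]
 [-0.0547 -0.0472  0.099 ]
 [-0.0526  0.0539  0.099 ]] [0.0013 0.0016 0.099 ]
False 25.0 [-0.      0.0605  0.2   ] [ 0.0251 -0.5099 -0.4897]
```

View pics/s6c.png

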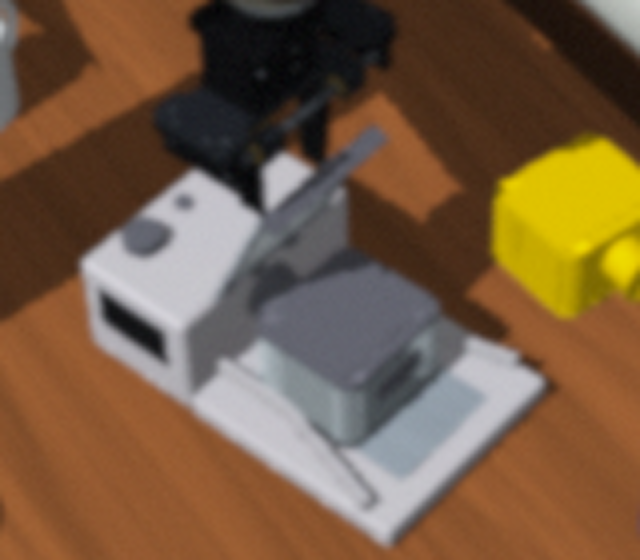

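```bash
python3 - <<'E'
from m import *
import pickle
g=move_linear(W(0,.015,.20),.12,guard=12)
print(g,current_time_s(),M(current_tcp_pos()),current_contact_force())
move_linear(W(0,.10,.26),.25)
move_to(W(0,.22,.36),rot())
hold(1.0)
print(current_time_s())
for n in('top','side'):
    im=snap(n,n+'7.png'); pickle.dump(im,open(n+'7.pkl','wb'))
a=cv2.imread('pics/top7.png')[190:315,235:395];cv2.imwrite('pics/t7c.png',cv2.resize(a,None,fx=5,fy=5,interpolation=2)[:600,:800])
b=cv2.imread('pics/side7.png')[165:305,225:385];cv2.imwrite('pics/s7c.png',cv2.resize(b,None,fx=4,fy=4,interpolation=2))
E
```

```text
False 25.575 [-0.0002  0.0151  0.1998] [-0.0068  0.5308 -0.1362]
27.8083
```

View pics/t7c.png

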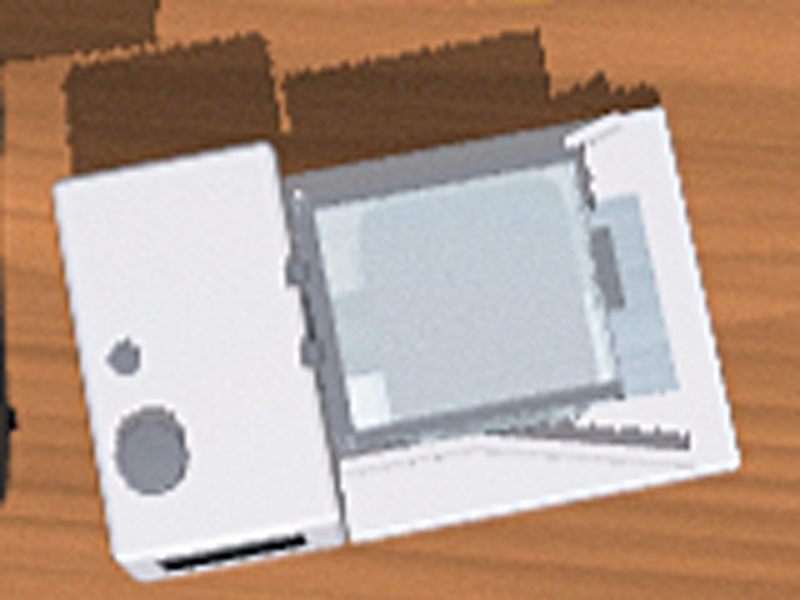

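View pics/s7c.png

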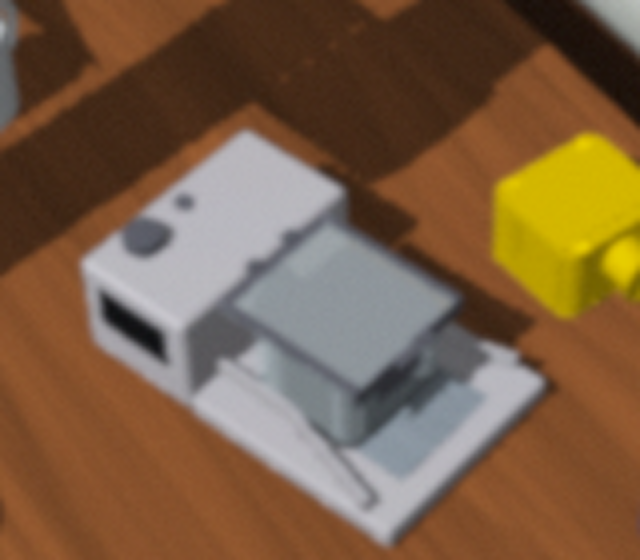

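```bash
python3 - <<'E'
from m import *
import pickle
t=pickle.load(open('top7.pkl','rb'));s=pickle.load(open('side7.pkl','rb'))
S2=lambda u,v:(u/4+225-.4,v/4+165-.4)
for a,b in[((581,148),(462,297)),((621,387),(360,392))]:
    P,e=tri(t,T(*a),s,S2(*b));print(M(P),e, M(onz(t,T(*a),.107)), M(onz(s,S2(*b),.107)))
for x in(.062,-.062):
  for h in (.105,.115):print(np.array(proj(s,W(x,-.059,h)))*4-[900,660]+1.6, (np.array(proj(t,W(x,-.059,h)))-[235,190])*5+2)
E
```

```text
[ 0.06   -0.0621  0.1126] 0.0014819538311654844 [ 0.0619 -0.0631  0.107 ] [ 0.0631 -0.0589  0.107 ]
[-0.0551 -0.0586  0.106 ] 0.0013298755931055268 [-0.0558 -0.0581  0.107 ] [-0.0551 -0.0595  0.107 ]
[461.1838 299.6884] [572.3775 150.5142]
[461.4595 290.8871] [573.3807 145.2732]
[353.3006 399.1742] [625.2499 400.1431]
[353.0844 390.504 ] [626.6763 396.6764]
```

View pics/top7.png

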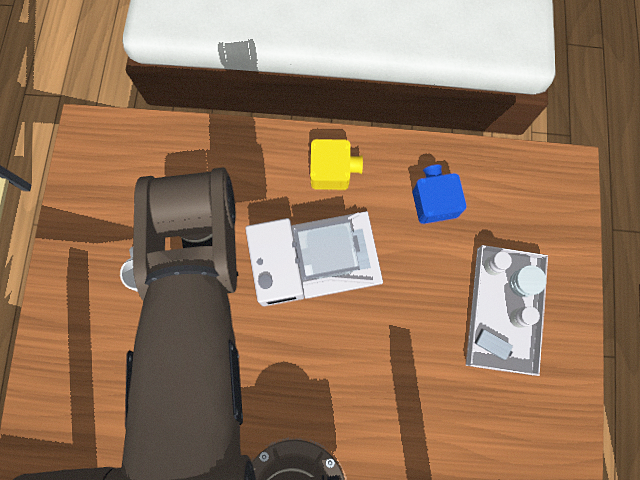

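```bash
python3 - <<'E'
from m import *
import pickle
move_to(W(0,.1,.30),rot())
move_linear(W(0,-.045,.17),.25)
move_linear(W(0,-.045,.125),.1)
g=move_linear(W(0,-.045,.098),.02,guard=4)
print(g,current_time_s(),M(current_tcp_pos()),current_contact_force())
move_linear(W(0,-.045,.18),.15)
move_to(W(0,.22,.36),rot())
for n in('top','side'):
    im=snap(n,n+'8.png'); pickle.dump(im,open(n+'8.pkl','wb'))
print(current_time_s(),current_contact_force())
a=cv2.imread('pics/top8.png')[190:315,235:395];b=cv2.imread('pics/side8.png')[165:305,225:385]
cv2.imwrite('pics/c8.png',cv2.hconcat([cv2.resize(a,(400,312)),cv2.resize(b,(357,312))]))
for n in('top','side'):
    d=cv2.absdiff(cv2.imread(f'pics/{n}7.png'),cv2.imread(f'pics/{n}8.png'))[200:300,275:375];print(n,d.mean(),(d.max(2)>40).sum())
E
```

```text
True 30.925 [ 0.     -0.045   0.1072] [-1.9707  0.327   5.8324]
32.8833 [ 0.1605 -0.8233 -0.418 ]
top 2.4134 5
side 1.1441333333333332 0
```

View pics/c8.png

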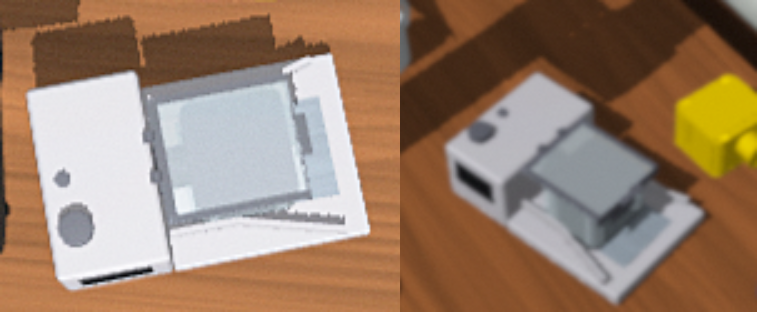

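```bash
python3 -c "
from bench import *
job_done();print(current_time_s())"
```

```text
the job is handed in; nothing more can be done
the job is handed in; nothing more can be done
```

The chamber is home on the spigot and the lid is shut. I handed the job in at about 33 s, with the arm clear of everything.

**Chamber:** My first push, on the pad with closed fingers, stalled. The chamber was still about 9° askew and the cuff rim caught the spigot tip. I backed off, then pushed the end wall with both fingers spread, which squared it, and it slid on to a hard stop. In the top view its centre was 1 to 2 mm from home, within measuring error.

**Lid:** I pushed it over from behind until it fell shut. A light press (about 5 N) then met its top face at 107 mm, which is right for shut. The lid's corners measured 106 and 113 mm in the camera views. I put the higher one down to a poor pixel pick, since the lid did not visibly move between the last two picture pairs.

**What went less well:**
- **Push force:** The force guard reset on each short step, so after the chamber was already home the fingers pressed it to about 66 N. The job asked for 1 to 5 N. That is below the 120 N wrist limit and was the fingers rather than the gripper body, but it was far harder than intended.
- **Mug, tins and bottles:** I kept the arm high over them and touched none that I know of. The arm partly hid the mug in the last full top view. I did not measure its position or theirs before and after.

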